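# Unstack battery modules into their bays

## Task

Take the stack of four battery modules apart from the top down and set each one in the steel bay made for its length: the shortest module in the shortest bay, and so on up to the longest. Each must end lying flat on the floor of its bay, lengthwise along it and inside the four corner lugs. Set them down without dropping them, and do not shove the multimeter or knock the lone standing cell.

Things in the scene. Friction and masses are not known exactly. Their poses are not given: they have to be found in the camera images.
- mod2_mid (a point): centre of the two-cell module (shortest, top of the stack), 19 mm above its underside: rigid block 68 mm long (y axis), 58 wide (x), 38 high (z up); two grey 26 mm cells side by side, green boards along the long sides, white end caps; about 160 g; same either way round. Pinch across the 58 mm width, in the upper half to keep off the module below
- mod3_mid (a point): centre of the three-cell module (second from the top), 19 mm above its underside: rigid block 95 mm long (y axis), 58 wide (x), 38 high (z up); three grey 26 mm cells side by side, green boards along the long sides, white end caps; about 220 g; same either way round. Pinch across the 58 mm width, in the upper half to keep off the module below
- mod4_mid (a point): centre of the four-cell module (third from the top), 19 mm above its underside: rigid block 122 mm long (y axis), 58 wide (x), 38 high (z up); four grey 26 mm cells side by side, green boards along the long sides, white end caps; about 280 g; same either way round. Pinch across the 58 mm width, in the upper half to keep off the module below
- mod5_mid (a point): centre of the five-cell module (longest, bottom of the stack, standing on the bench), 19 mm above its underside: rigid block 149 mm long (y axis), 58 wide (x), 38 high (z up); five grey 26 mm cells side by side, green boards along the long sides, white end caps; about 340 g; same either way round. Pinch across the 58 mm width, in the upper half to keep off the module below
- bay2_seat (a point): centre of the floor of the two-cell module's bay, 4 mm above the bench: fixed steel plate 92 x 82 mm with a dark L-shaped lug, 10 mm high, at each corner; 84 mm long (y) by 74 mm wide (x) between lugs: 8 mm play all round for its module when centred, y along y, either way round. Long sides open between the lugs, room for fingers
- bay3_seat (a point): centre of the floor of the three-cell module's bay, 4 mm above the bench: fixed steel plate 119 x 82 mm with a dark L-shaped lug, 10 mm high, at each corner; 111 mm long (y) by 74 mm wide (x) between lugs: 8 mm play all round for its module when centred, y along y, either way round. Long sides open between the lugs, room for fingers
- bay4_seat (a point): centre of the floor of the four-cell module's bay, 4 mm above the bench: fixed steel plate 146 x 82 mm with a dark L-shaped lug, 10 mm high, at each corner; 138 mm long (y) by 74 mm wide (x) between lugs: 8 mm play all round for its module when centred, y along y, either way round. Long sides open between the lugs, room for fingers
- bay5_seat (a point): centre of the floor of the five-cell module's bay, 4 mm above the bench: fixed steel plate 173 x 82 mm with a dark L-shaped lug, 10 mm high, at each corner; 165 mm long (y) by 74 mm wide (x) between lugs: 8 mm play all round for its module when centred, y along y, either way round. Long sides open between the lugs, room for fingers
- meter: hand-held multimeter, a bystander lying loose on the bench among the bays: black, 75 mm (x) by 150 mm (y), 43 mm high over its dial, screen at the +y end; origin at the centre of its underside
- cell_mid (a point): lone grey battery cell standing loose and upright on the bench, a bystander: 26 mm diameter, 50 mm high; the point is its centre, half-way up
Things that resemble listed ones, but are neither listed nor needed, are in the scene too. Leave any pink look-alike of the part that bears mod4_mid alone.

How it is judged:
By the outcome, as a careful person would: the job done as asked, in the order asked, and still so for the second after the job is handed in, with the robot touching nothing.
It also fails if it takes over 120 s, if anything falls off the work surface, if the arm or the gripper's body presses on something with over 40 N, if the wrist force passes 120 N, or if a joint passes its speed limit or range.

## Robot

A 6-joint arm with a two-finger parallel gripper is mounted at the origin on the work surface. World frame = base frame: x ahead of the robot, y to its left, z up, the work surface at z = 0. Lengths are in m, angles in rad, forces in N, time in s.
With the tool pointing down it reaches from about 0.375 to 0.9 m from the base axis. Payload 3.1 kg.
Tool frame: the origin (TCP) lies on the centre line of the jaws, within the pads' length; the fingertips stand robot.finger_overhang ahead of it and the grasp point (between the pads) lies 2 mm behind it (robot.finger_overhang is the distance from the TCP to the fingertips, in m); z points along the fingers, y is the direction in which the jaws open and shut (so a half turn about z gives the same grasp; the last joint's range is limited). The gripper opens to 87 mm and grips with 3 to 60 N. Pads are 19 mm wide; open, the fingers measure 117 mm over their backs; the gripper's body (75 mm by 190 mm) begins 51 mm behind the grasp point.
Start: joints at [-1.339, 0.527, 1.433, -0, 1.181, -0.178], TCP at [0.25, -0.573, 0.24] pointing down, gripper open.
Joint ranges: [-3.08, 3.08], [-0.75, 2.2], [0.22, 2.44], [-1.43, 4.57], [0, 2.65], [-2.85, 2.85]. Speed limits (rad/s): [2.79, 2.79, 3.14, 3.14, 3.14, 3.14].

## Interface

Orientations are given as a unit quaternion [x, y, z, w].
In Python, from rig import robot gives the robot as it stands. The module is installed in compiled form; this text tells all that it offers.
- The arm moves only by the tool step_arm, never from a script. Its arguments are lists of equal length, an entry for each row: "slide": the shift along the tool's x, y, z in mm, a list of three; "twist": the turn about the tool's z in degrees. A call has 1 to 20 rows; each row shifts and turns the commanded pose from where the row before left it, along the tool's axes as they then stand; what a row does not reach is not made up. A row lasts 1/12 s, in which the tool goes at most 41.7 mm and 7.16 degrees, less where a joint would pass 70% of its speed; a pose out of reach is approached as far as the arm can. A call is refused whole if a number of a shift passes 41.7 or a number of a turn 7.16, either way. A call with a gripper value outside its range is refused whole. "jaw" is the finger opening in mm, from 0 to 87, set as the call begins (left out, the last holds). The fingers move at their own pace and stop on an object; "force" is the grip in N (left out, the last holds). Time passes only in rows, so rows that do not move let the fingers close. It gives the time, the measured TCP pose, the force and the opening at its end, in the units of the state.
- robot.get_obs(): the state, without advancing time (a new reading comes with each control period).
- robot.camera(name): name is "scene" or "side" or "wrist"; returns a dict with "color" (384x512x3 uint8, blue, green, red), "depth" (384x512 float32, m along the optical axis (not along the pixel's ray), 0 where there is no reading), "camera_matrix" (3x3 intrinsics, pixels), "k1" (the pictures are not rectified: a ray, as slopes to the right and down, at radius r is drawn at 1 + k1 r^2 times it, then the intrinsics apply), "origin" and "orientation" of the camera in the world. Camera axes: x right, y down, z forward; pixel columns grow to the right and rows downward; lengths in m; the calibration is good to about 2 mm. A picture is of the moment at which its call begins.
- robot.hand_in(): hands the job in, once; it reports no verdict.
The state is a dict: "time": time; "q": joint angles; "joint_velocities": joint speeds; "joint_torque": joint torques, N m; "position": TCP position; "tool_rot": TCP orientation; "ft_force": force on the tool from outside, world axes, zero at the start; "moment": the same for the moment, N m; "grip_width": finger opening in m.
Only numpy, scipy, OpenCV 4.12 (cv2) and the standard library are available. Lean on these libraries where they do the work, as an engineer would, in place of code of your own. Each camera call takes 0.05 s, during which the arm holds its last target.

## Working session

There is one attempt and no reset: what is moved stays moved. The work goes in short steps, Python scripts to look and compute and a tool call to move; the robot and the scene stay as the last step left them, time stands still between calls to the robot, and variables do not carry over. Pictures are saved under pics/ and viewed, and the job is handed in when it is done.

Besides the shell and the picture viewer there is one more tool, called after ">>>" as name(argument=value, ...) on one line, values as JSON. step_arm: Moves the arm, as the interface text tells. Its arguments: {"type":"object","properties":{"slide":{"type":"array","items":{"type":"array","items":{"type":"number"}}},"twist":{"type":"array","items":{"type":"number"}},"jaw":{"type":"number"},"force":{"type":"number"}},"required":["slide","twist"]}

```bash
mkdir -p pics; cat > h.py <<'E'
import numpy as np,cv2
from rig import robot
from scipy.spatial.transform import Rotation as R
def grab(n,tag):
    c=robot.camera(n); cv2.imwrite(f'pics/{tag}.png',c['color']); np.savez(f'pics/{tag}.npz',**{k:np.array(v) for k,v in c.items()}); return c
def load(tag): return dict(np.load(f'pics/{tag}.npz'))
def rot(c):
    o=np.array(c['orientation']); return o if o.shape==(3,3) else R.from_quat(o).as_matrix()
def rays(c,uv):
    K=c['camera_matrix'];k=float(c['k1'])
    p=cv2.undistortPoints(np.array(uv,float).reshape(-1,1,2),K,np.array([k,0,0,0,0.])).reshape(-1,2)
    return np.c_[p,np.ones(len(p))]
def onplane(c,uv,z):
    d=rays(c,uv)@rot(c).T;o=np.array(c['origin']); return o+d*((z-o[2])/d[:,2])[:,None]
def cloud(c):
    h,w=c['depth'].shape;v,u=np.mgrid[:h,:w]
    r=rays(c,np.c_[u.ravel(),v.ravel()])
    return (r*c['depth'].reshape(-1,1)@rot(c).T+np.array(c['origin'])).reshape(h,w,3)
E
python3 - <<'E'
from h import *
o=robot.get_obs();print(o, robot.finger_overhang)
for n in ['scene','side','wrist']:
    c=grab(n,n+'0');print(n,c['origin'],c['orientation'],c['camera_matrix'],c['k1'])
a=[cv2.imread(f'pics/{n}0.png') for n in ['scene','side']]
E
```

```text
{'time': 0.0, 'q': array([-1.33847546e+00,  5.28466036e-01,  1.43391025e+00, -3.22522516e-05,
        1.18138223e+00, -1.78509117e-01]), 'joint_velocities': array([ 0.00081197,  0.00100254, -0.00097116,  0.0007848 , -0.00051505,
       -0.00113259]), 'joint_torque': array([ 1.30865366e-03, -4.40035486e+01, -1.76595873e+01,  6.33871439e-02,
        5.82957419e-02, -1.81687205e-04]), 'position': array([ 0.24945667, -0.57229607,  0.23856914]), 'tool_rot': array([ 9.78974595e-01,  2.03979336e-01, -4.40404464e-05, -1.08213789e-03]), 'ft_force': array([-0.53205586,  0.03769941,  0.50646431]), 'moment': array([ 0.00016242, -0.00378634,  0.00904315]), 'grip_width': 0.08720185485197701} 0.017
scene [1.21710894 0.62042851 0.90846776] [ 0.38384752  0.836643   -0.35970953 -0.15263887] [[445.58588489   0.         258.9148025 ]
 [  0.         445.58588489 196.39468195]
 [  0.           0.           1.        ]] -0.026957007816242898
side [0.44274975 0.75635943 0.54853462] [-0.08587696  0.87211058 -0.47903803  0.0507036 ] [[365.48910509   0.         260.15229314]
 [  0.         365.48910509 196.32135827]
 [  0.           0.           1.        ]] -0.04631357703094654
wrist [ 0.31053319 -0.54642909  0.38350258] [ 0.83011267 -0.54368718 -0.06850424  0.10307461] [[316.91309521   0.         255.35381549]
 [  0.         316.91309521 192.94766193]
 [  0.           0.           1.        ]] -0.03494868494006886
```

View pics/scene0.png

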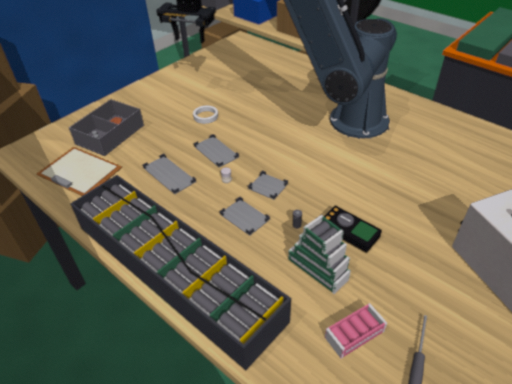

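View pics/side0.png

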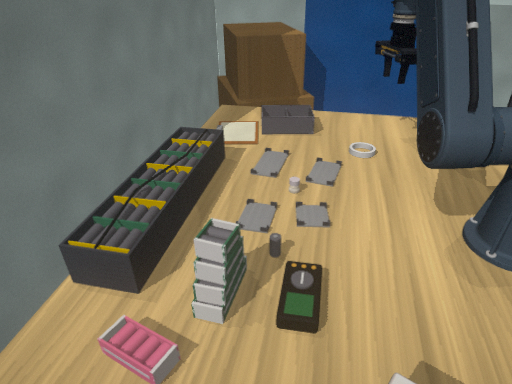

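View pics/wrist0.png

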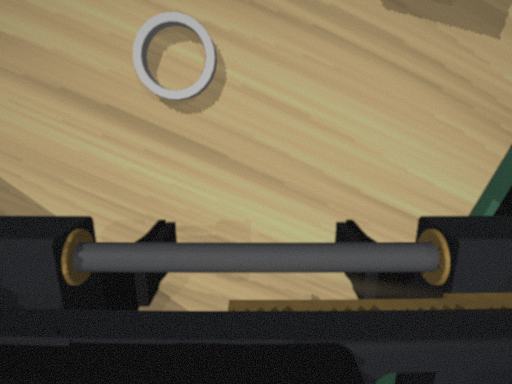

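Scene view: the stack is at about (322,250), the lone cell at (297,218), the meter at (353,228), the bays around (215,150), (170,172), (268,185) and (244,215), and the pink look-alike at (356,330). The side view shows the same layout. Next I'll measure from the depth.

```bash
python3 - <<'E'
from h import *
for t in ['scene0','side0']:
    c=load(t);P=cloud(c);X,Y,Z=P[...,0],P[...,1],P[...,2];ok=c['depth']>0
    hsv=cv2.cvtColor(c['color'],cv2.COLOR_BGR2HSV)
    print(t,'bench z',np.median(Z[ok&(abs(Z)<.02)&(X>.3)&(X<1)&(abs(Y)<.5)]))
    # grey plates: low saturation, near bench
    m=ok&(hsv[...,1]<60)&(hsv[...,2]>60)&(hsv[...,2]<190)&(abs(Z-.004)<.012)&(X>.3)&(X<1.1)&(abs(Y)<.6)
    n,l,s,ce=cv2.connectedComponentsWithStats(m.astype(np.uint8))
    for i in range(1,n):
        if s[i,4]>150:
            ct=cv2.findContours((l==i).astype(np.uint8),0,2)[0]; ct=max(ct,key=len)[:,0]
            w=onplane(c,ct,.004)[:,:2].astype(np.float32)*1000
            print('plate',ce[i].round(),s[i,4],cv2.minAreaRect(w),np.median(Z[l==i]))
    # tall things
    m=ok&(Z>.012)&(X>.3)&(X<1.1)&(Y>-.4)&(Y<.6)
    n,l,s,ce=cv2.connectedComponentsWithStats(m.astype(np.uint8))
    for i in range(1,n):
        if s[i,4]>60:
            q=P[l==i];print('tall',ce[i].round(),s[i,4],np.percentile(q,[2,50,98],axis=0).round(3).tolist())
E
```

```text
scene0 bench z -0.0011778096765689972
plate [116. 141.] 188 ((616.5425415039062, -559.6434326171875), (79.34893798828125, 212.62078857421875), 81.84307098388672) 0.008869361993227687
plate [216. 151.] 713 ((452.0785827636719, -264.8564758300781), (154.95803833007812, 86.8941650390625), 81.57897186279297) 0.002767019826697137
plate [169. 174.] 981 ((627.7582397460938, -296.3451232910156), (182.42822265625, 85.45451354980469), 84.92960357666016) 0.002559958765824266
plate [ 58. 178.] 153 ((864.302978515625, -536.8245849609375), (34.278709411621094, 131.8932647705078), 4.071199417114258) 0.007590767497561046
plate [268. 185.] 593 ((469.2705383300781, -23.773727416992188), (91.32316589355469, 96.58936309814453), 9.210816383361816) 0.002728383814912805
plate [244. 216.] 920 ((608.6153564453125, 7.475364685058594), (125.85166931152344, 87.50141143798828), 87.65213012695312) 0.002694118422618963
tall [225. 173.] 107 [[0.521, -0.15, 0.013], [0.538, -0.132, 0.035], [0.547, -0.124, 0.041]]
tall [185. 268.] 16906 [[0.79, -0.302, 0.02], [0.877, 0.078, 0.089], [0.936, 0.311, 0.104]]
tall [483. 23
[... 1557 characters left out ...]
259887695, 9.872936248779297), 71.55664825439453) 0.0083942299760284
tall [143. 211.] 13151 [[0.783, -0.293, 0.016], [0.837, 0.157, 0.088], [0.93, 0.31, 0.104]]
tall [294. 182.] 111 [[0.515, -0.15, 0.013], [0.528, -0.13, 0.033], [0.54, -0.124, 0.04]]
tall [217. 267.] 4154 [[0.588, 0.229, 0.017], [0.614, 0.305, 0.099], [0.653, 0.344, 0.151]]
tall [275. 243.] 213 [[0.525, 0.128, 0.013], [0.536, 0.146, 0.04], [0.548, 0.151, 0.05]]
tall [300. 296.] 2543 [[0.432, 0.195, 0.015], [0.467, 0.285, 0.033], [0.502, 0.338, 0.041]]
tall [139. 347.] 3031 [[0.651, 0.399, 0.015], [0.71, 0.44, 0.031], [0.775, 0.48, 0.039]]
tall [400. 379.] 183 [[0.325, 0.497, 0.16], [0.339, 0.504, 0.163], [0.35, 0.51, 0.165]]
```

```bash
python3 - <<'E'
import cv2
for t,(x,y,w,h) in {'scene0':(130,110,270,190),'side0':(180,130,180,210)}.items():
    i=cv2.imread(f'pics/{t}.png')[y:y+h,x:x+w];cv2.imwrite(f'pics/{t}_c.png',cv2.resize(i,None,fx=2.8,fy=2.8,interpolation=cv2.INTER_CUBIC))
E
```

```text
(no output)
```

View pics/scene0_c.png

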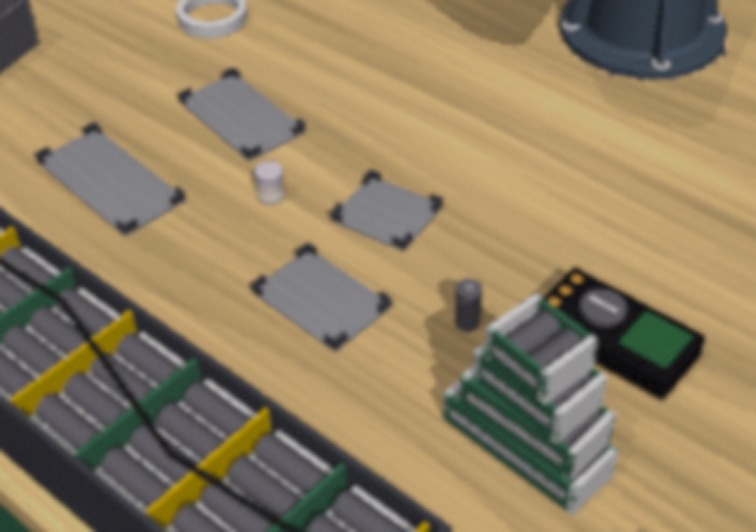

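View pics/side0_c.png

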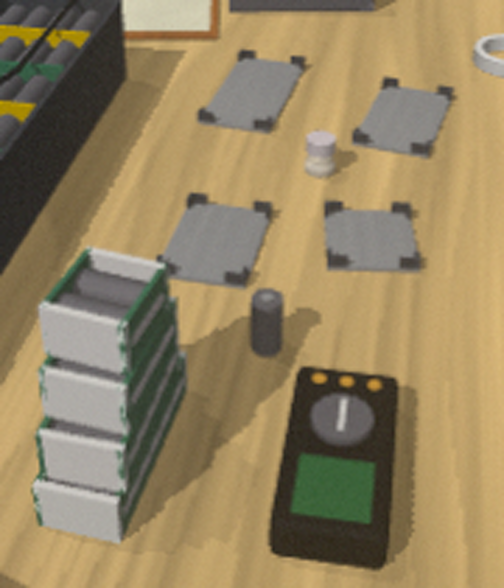

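```bash
cat > meas.py <<'E'
from h import *
def bays(c,dbg=False,vt=75):
    B={'2':(.469,-.026),'3':(.608,.005),'4':(.45,-.267),'5':(.627,-.298)}
    L={'2':92,'3':119,'4':146,'5':173}
    hsv=cv2.cvtColor(c['color'],cv2.COLOR_BGR2HSV)
    h,w=hsv.shape[:2]; v,u=np.mgrid[:h,:w]
    W=onplane(c,np.c_[u.ravel(),v.ravel()],.008)[:,:2].reshape(h,w,2)
    out={}
    for k,b in B.items():
        d=W-np.array(b); l=L[k]/2000
        reg=(abs(d[...,0])<.065)&(abs(d[...,1])<l+.03)
        m=(reg&(hsv[...,2]<vt)&~((W[...,0]<.56)&(W[...,0]>.51)&(W[...,1]>.1))).astype(np.uint8)
        n,lb,s,ce=cv2.connectedComponentsWithStats(m)
        id_=[i for i in range(1,n) if s[i,4]>=6]
        pts=np.array([W[lb==i].mean(0) for i in id_])
        if dbg: print(k,[(tuple(ce[i].round()),s[i,4]) for i in id_])
        if len(pts)!=4: print(k,'lugs',len(pts)); continue
        c0=pts.mean(0); q=pts[np.argsort(pts[:,1])]
        lo,hi=q[:2],q[2:]
        lo=lo[np.argsort(lo[:,0])];hi=hi[np.argsort(hi[:,0])]
        dy=hi.mean(0)-lo.mean(0); dx=(lo[1]+hi[1]-lo[0]-hi[0])/2
        out[k]=(c0.round(4),np.linalg.norm(dy).round(4),np.linalg.norm(dx).round(4),np.degrees(np.arctan2(-dy[0],dy[1])).round(1),np.degrees(np.arctan2(dx[1],dx[0])).round(1))
        print(k,*out[k])
    return out
def topface(c,z0,x=(.5,.75),y=(.15,.4),tag=None,tol=.006):
    P=cloud(c);ok=(c['depth']>0)&(abs(P[...,2]-z0)<tol)&(P[...,0]>x[0])&(P[...,0]<x[1])&(P[...,1]>y[0])&(P[...,1]<y[1])
    m=cv2.morphologyEx(ok.astype(np.uint8),cv2.MORPH_OPEN,np.ones((2,2)))
    pts=P[m>0]
    r=cv2.minAreaRect((pts[:,:2]*1000).astype(np.float32)); print(z0,len(pts),r,np.median(pts[:,2]))
E
python3 - <<'E'
from meas import *
for t in ['scene0','side0']:
    c=load(t);print(t);bays(c,True)
    for z in (.152,.114,.076,.038): topface(c,z-.001)
E
```

```text
scene0
2 [((np.float64(262.0), np.float64(173.0)), np.int32(10)), ((np.float64(285.0), np.float64(182.0)), np.int32(8)), ((np.float64(250.0), np.float64(186.0)), np.int32(11)), ((np.float64(274.0), np.float64(196.0)), np.int32(12))]
2 [ 0.4712 -0.0229] 0.0819 0.0694 8.9 9.5
3 [((np.float64(239.0), np.float64(199.0)), np.int32(11)), ((np.float64(222.0), np.float64(212.0)), np.int32(11)), ((np.float64(266.0), np.float64(218.0)), np.int32(13)), ((np.float64(250.0), np.float64(231.0)), np.int32(18))]
3 [0.6102 0.0083] 0.1106 0.0678 -2.9 -1.8
4 [((np.float64(212.0), np.float64(136.0)), np.int32(7)), ((np.float64(196.0), np.float64(144.0)), np.int32(6)), ((np.float64(236.0), np.float64(155.0)), np.int32(8)), ((np.float64(220.0), np.float64(164.0)), np.int32(13))]
4 [ 0.4523 -0.263 ] 0.1382 0.0665 -10.2 -9.3
5 [((np.float64(162.0), np.float64(156.0)), np.int32(9)), ((np.float64(145.0), np.float64(165.0)), np.int32(8)), ((np.float64(193.0), np.float64(180.0)), np.int32(11)), ((np.float64(175.0), np.float64(191.0)), np.int32(15))]
5 [ 0.6282 -0.2944] 0.1656 0.0667 -5.8 -5.3
0.151 297 ((880.68
[... 1022 characters left out ...]
lugs 1
5 [((np.float64(267.0), np.float64(149.0)), np.int32(8)), ((np.float64(253.0), np.float64(171.0)), np.int32(6)), ((np.float64(274.0), np.float64(174.0)), np.int32(6))]
5 lugs 3
0.151 502 ((577.7335205078125, 420.7497863769531), (79.03056335449219, 719.1466674804688), 15.638864517211914) 0.14756872762069392
0.113 391 ((610.436767578125, 209.0550537109375), (226.8954620361328, 58.01226043701172), 82.60315704345703) 0.11033274703132345
0.075 339 ((553.6070556640625, 521.5277709960938), (75.7676773071289, 513.8095703125), 16.88212776184082) 0.07245555161266559
0.037 268 ((606.3128662109375, 466.7938232421875), (268.0334167480469, 608.7385864257812), 5.695870876312256) 0.034952281087253456
```

```bash
sed -i 's/pts=P\[m>0\]/pts=P[(m>0)\&ok]/' meas.py; python3 - <<'E'
from meas import *
for t in ['scene0','side0']:
    c=load(t);print(t)
    for z in (.152,.114,.076,.038): topface(c,z-.002,x=(.57,.68),y=(.2,.36),tol=.004)
    c=load(t);P=cloud(c)
    # meter, cell, pink outlines
    ok=c['depth']>0
    for nm,x,y,z in (('cell',(.5,.57),(.11,.17),(.03,.06)),('meter',(.4,.53),(.18,.36),(.02,.05)),('white',(.5,.56),(-.17,-.1),(.03,.05)),):
        m=ok&(P[...,0]>x[0])&(P[...,0]<x[1])&(P[...,1]>y[0])&(P[...,1]<y[1])&(P[...,2]>z[0])&(P[...,2]<z[1])
        print(nm,m.sum(),cv2.minAreaRect((P[m][:,:2]*1000).astype(np.float32)))
E
```

```text
scene0
0.15 189 ((624.000244140625, 273.4039306640625), (67.02826690673828, 61.375221252441406), 80.82367706298828) 0.14974195517853028
0.112 74 ((624.6444702148438, 274.76708984375), (93.79286193847656, 57.022315979003906), 85.3934097290039) 0.11200881176113181
0.074 142 ((644.47216796875, 284.61041259765625), (54.935516357421875, 131.1298828125), 20.762805938720703) 0.073641655856659
0.036 139 ((649.4905395507812, 282.1595458984375), (55.876522064208984, 150.3900909423828), 17.28668785095215) 0.03573470579365534
cell 92 ((542.1387329101562, 139.96119689941406), (24.717281341552734, 25.208900451660156), 19.52828025817871)
meter 1169 ((470.4315490722656, 264.47943115234375), (150.49217224121094, 77.96436309814453), 89.43934631347656)
white 72 ((533.813232421875, -136.28201293945312), (29.301219940185547, 27.6710205078125), 37.56205749511719)
side0
0.15 304 ((619.7249755859375, 272.8634338378906), (67.54346466064453, 56.45230484008789), 80.81249237060547) 0.14973491299440395
0.112 199 ((619.326171875, 273.51220703125), (95.85955047607422, 58.2165641784668), 83.7446060180664) 0.11186921966188801
0.074 165 ((621.9586791992188, 311.6875), (47.10407638549805, 56.51992416381836), 87.08625793457031) 0.07455665294938418
0.036 131 ((621.9813842773438, 271.8281555175781), (147.0544891357422, 56.95328140258789), 86.1624755859375) 0.03627371377883115
cell 146 ((537.5918579101562, 138.7835693359375), (25.312170028686523, 25.400712966918945), 51.6297721862793)
meter 2421 ((467.6619873046875, 263.822265625), (73.5307388305664, 150.31512451171875), 1.1985067129135132)
white 66 ((528.5055541992188, -137.52899169921875), (26.912044525146484, 28.7817440032959), 20.354148864746094)
```

>>> step_arm(slide=[[0,0,-18],[0,0,-18],[0,0,-18],[0,0,-18],[0,0,-18],[0,0,-18],[0,0,-18],[0,0,-18],[0,0,-18],[31,23,0],[31,23,0],[31,23,0],[31,23,0],[31,23,0],[31,23,0],[31,23,0],[31,23,0],[31,23,0],[31,23,0],[31,23,0]], twist=[-6.8,-6.8,-6.8,-6.8,-6.8,-6.8,-6.8,-6.8,-6.8,0,0,0,0,0,0,0,0,0,0,0], jaw=87)

```text
time: 1.82
position: [0.5336, -0.2548, 0.4013]
tool_rot: [0.739, 0.674, -0.0, -0.0]
ft_force: [0.6, -1.0, 0.7]
grip_width: 0.0869
```

```bash
python3 - <<'E'
from h import *
c=grab('wrist','w1');print(c['origin'],robot.get_obs()['position'])
E
```

```text
[ 0.53970832 -0.18889038  0.54610588] [ 0.53800878 -0.24879047  0.40120527]
```

View pics/w1.png

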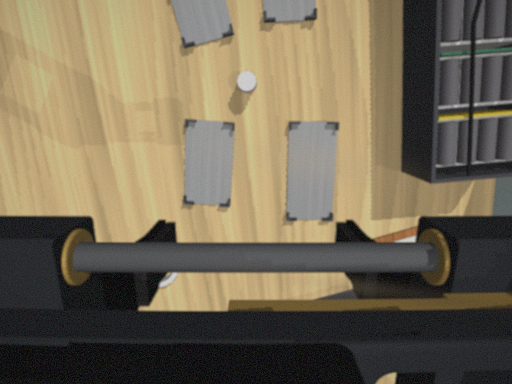

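Wrist view: bay4 at (208,163) and bay5 at (312,171) are fully visible. Bays 2 and 3 are cut off at the top edge.

```bash
python3 - <<'E'
from meas import *
bays(load('w1'),True)
for vt in (60,90): bays(load('scene0'),vt=vt)
E
```

```text
2 [((np.float64(228.0), np.float64(34.0)), np.int32(25)), ((np.float64(189.0), np.float64(45.0)), np.int32(23))]
2 lugs 2
3 [((np.float64(311.0), np.float64(16.0)), np.int32(45)), ((np.float64(270.0), np.float64(20.0)), np.int32(24))]
3 lugs 2
4 [((np.float64(186.0), np.float64(123.0)), np.int32(9)), ((np.float64(185.0), np.float64(200.0)), np.int32(13)), ((np.float64(226.0), np.float64(205.0)), np.int32(8))]
4 lugs 3
5 [((np.float64(336.0), np.float64(126.0)), np.int32(9)), ((np.float64(328.0), np.float64(217.0)), np.int32(22)), ((np.float64(292.0), np.float64(219.0)), np.int32(8)), ((np.float64(344.0), np.float64(228.0)), np.int32(160))]
5 [ 0.648  -0.3464] 0.0991 0.0867 21.5 50.4
2 lugs 1
3 lugs 1
4 lugs 0
5 lugs 0
2 [ 0.4716 -0.0233] 0.0815 0.0698 8.7 8.9
3 [0.6102 0.0087] 0.1093 0.0669 -2.3 -2.3
4 [ 0.453  -0.2631] 0.1357 0.0683 -9.6 -8.9
5 [ 0.628 -0.294] 0.1655 0.0665 -5.7 -5.4
```

>>> step_arm(slide=[[36,-2,0],[36,-2,0],[36,-2,0],[36,-2,0],[36,-2,0],[36,-2,0],[0,0,0],[0,0,0]], twist=[0,0,0,0,0,0,0,0])

```text
time: 2.53
position: [0.5403, -0.0387, 0.4015]
tool_rot: [0.738, 0.675, -0.0, -0.0]
ft_force: [-0.3, -1.3, 0.2]
grip_width: 0.087
```

```bash
python3 - <<'E'
from meas import *
c=grab('wrist','w2');print(c['origin'],robot.get_obs()['position'])
bays(c,True)
E
```

```text
[0.5461077  0.02732901 0.54625655] [ 0.54052088 -0.04011138  0.40140633]
2 []
2 lugs 0
3 [((np.float64(316.0), np.float64(89.0)), np.int32(10))]
3 lugs 1
4 [((np.float64(213.0), np.float64(244.0)), np.int32(220)), ((np.float64(215.0), np.float64(270.0)), np.int32(130)), ((np.float64(222.0), np.float64(317.0)), np.int32(956))]
4 lugs 3
5 [((np.float64(326.0), np.float64(239.0)), np.int32(408)), ((np.float64(279.0), np.float64(269.0)), np.int32(6)), ((np.float64(285.0), np.float64(270.0)), np.int32(12)), ((np.float64(293.0), np.float64(270.0)), np.int32(14)), ((np.float64(325.0), np.float64(270.0)), np.int32(121)), ((np.float64(314.0), np.float64(323.0)), np.int32(1734))]
5 lugs 6
```

View pics/w2.png

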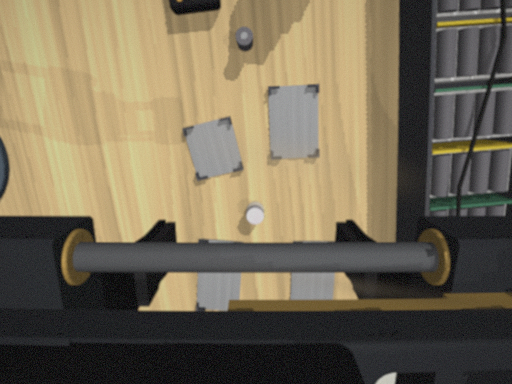

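```bash
cat >> meas.py <<'E'
def plates(c,st=70,rows=222,dims=None):
    hsv=cv2.cvtColor(c['color'],cv2.COLOR_BGR2HSV)
    m=((hsv[...,1]<st)).astype(np.uint8); m[rows:]=0
    m=cv2.morphologyEx(m,cv2.MORPH_OPEN,np.ones((3,3)))
    ct=cv2.findContours(m,0,1)[0]
    for q in ct:
        if not 1000<cv2.contourArea(q)<9000: continue
        x,y,w,h=cv2.boundingRect(q)
        if x==0 or y==0 or y+h>=rows: continue
        W=(onplane(c,q[:,0],.005)[:,:2]*1000).astype(np.float32)
        (cx,cy),(a,b),an=cv2.minAreaRect(W)
        if a<b and an<45 or a>b and an<45 and a/b<1.05: pass
        yaw=an if an<45 else an-90
        print((x,y,w,h),'c',round(cx,1),round(cy,1),'size',round(a,1),round(b,1),'yaw',round(yaw,2))
E
python3 - <<'E'
from meas import *
plates(load('w1'));plates(load('w2'))
E
```

```text
(183, 119, 52, 88) c 450.2 -266.9 size 149.9 83.8 yaw -9.79
(183, 117, 60, 64) c 468.4 -25.9 size 85.3 94.2 yaw 8.47
(268, 84, 51, 76) c 607.2 6.1 size 120.5 83.1 yaw -2.43
```

>>> step_arm(slide=[[39,10,0],[39,10,0],[39,10,0],[39,10,0],[39,10,0],[39,10,0],[0,0,0],[0,0,0]], twist=[0,0,0,0,0,0,0,0])

```text
time: 3.25
position: [0.6227, 0.1872, 0.4003]
tool_rot: [0.738, 0.674, -0.001, -0.0]
ft_force: [0.4, -1.2, 0.0]
grip_width: 0.0873
```

```bash
python3 - <<'E'
from meas import *
c=grab('wrist','w3');print(c['origin'],robot.get_obs()['position'])
for z in (.152,.114,.076,.038): topface(c,z-.001,x=(.55,.7),y=(.17,.38),tol=.004)
P=cloud(c);ok=c['depth']>0
for nm,x,y,z in (('cell',(.5,.57),(.11,.17),(.045,.06)),('meter',(.4,.53),(.18,.36),(.02,.05)),):
        m=ok&(P[...,0]>x[0])&(P[...,0]<x[1])&(P[...,1]>y[0])&(P[...,1]<y[1])&(P[...,2]>z[0])&(P[...,2]<z[1])
        print(nm,m.sum(),cv2.minAreaRect((P[m][:,:2]*1000).astype(np.float32)))
E
```

```text
[0.62879655 0.25332594 0.54503258] [0.62231726 0.18588773 0.40060713]
0.151 704 ((622.8579711914062, 270.05303955078125), (67.92603302001953, 56.978912353515625), 81.22272491455078) 0.15170299017570704
0.113 397 ((621.3678588867188, 271.4106750488281), (94.92584991455078, 55.39064407348633), 83.73704528808594) 0.11360979058901394
0.075 289 ((622.99462890625, 272.9786682128906), (121.59757232666016, 56.019493103027344), 86.81509399414062) 0.07551292306351864
0.037 158 ((624.0694580078125, 269.6063537597656), (147.5943603515625, 55.34095001220703), 86.3455810546875) 0.037572854291527846
cell 196 ((539.020263671875, 138.44662475585938), (24.585702896118164, 24.01064109802246), 40.8443603515625)
meter 4550 ((468.23773193359375, 261.5717468261719), (75.56013488769531, 150.4199981689453), 0.740400493144989)
```

View pics/w3.png

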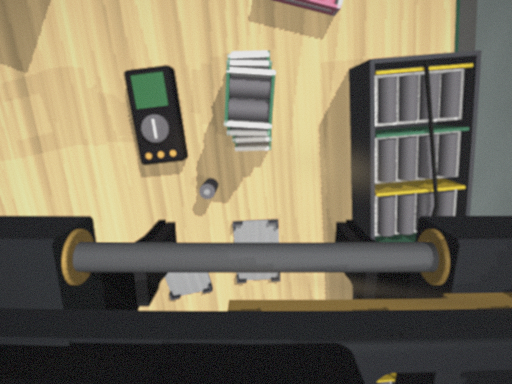

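```bash
cat > go.py <<'E'
import sys,math
from h import *
def go(x,y,z,yaw):
    p=None
    o=robot.get_obs(); p=o['position']; M=R.from_quat(o['tool_rot']).as_matrix()
    a=math.degrees(math.atan2(M[1,0],M[0,0])); tgt=90+yaw
    tw=-(tgt-a)
    t=math.radians(tgt); X=np.array([math.cos(t),math.sin(t)]); Y=np.array([math.sin(t),-math.cos(t)])
    d=(np.array([x,y])-p[:2])*1000
    print('pos',p.round(4),'a',round(a,2),'w',o['grip_width'].round(4),'F',o['ft_force'].round(1),'| twist first',round(tw,2),'then x',round(d@X,1),'y',round(d@Y,1),'z',round(-(z-p[2])*1000,1))
go(*map(float,sys.argv[1:5]))
E
python3 go.py .623 .270 .151 -8.8
```

```text
Traceback (most recent call last):
  File "go.py", line 11, in <module>
    go(*map(float,sys.argv[1:5]))
    ~~^^^^^^^^^^^^^^^^^^^^^^^^^^^
  File "go.py", line 10, in go
    print('pos',p.round(4),'a',round(a,2),'w',o['grip_width'].round(4),'F',o['ft_force'].round(1),'| twist first',round(tw,2),'then x',round(d@X,1),'y',round(d@Y,1),'z',round(-(z-p[2])*1000,1))
                                              ^^^^^^^^^^^^^^^^^^^^^
AttributeError: 'float' object has no attribute 'round'
```

```bash
sed -i "s/o\['grip_width'\].round(4)/round(o['grip_width'],4)/" go.py
python3 go.py .623 .270 .151 -8.8
```

```text
pos [0.6223 0.1859 0.4006] a 84.71 w 0.087 F [ 0.4 -0.2  0.2] | twist first 3.51 then x 83.2 y -12.2 z 249.6
```

>>> step_arm(slide=[[0,0,0],[27.7,-4,20],[27.7,-4,20],[27.8,-4.2,20],[0,0,35],[0,0,35],[0,0,35],[0,0,35],[0,0,0],[0,0,0],[0,0,0]], twist=[3.5,0,0,0,0,0,0,0,0,0,0])

```text
time: 4.22
position: [0.6244, 0.2699, 0.2038]
tool_rot: [0.76, 0.65, 0.001, 0.001]
ft_force: [0.8, 1.3, 0.8]
grip_width: 0.087
```

```bash
python3 go.py .623 .270 .151 -8.8
```

```text
pos [0.6244 0.2699 0.2038] a 81.12 w 0.087 F [0.8 1.3 0.8] | twist first -0.08 then x -0.1 y -1.4 z 52.8
```

>>> step_arm(slide=[[0,-1,18],[0,0,18],[0,0,16],[0,0,0],[0,0,0],[0,0,0]], twist=[0,0,0,0,0,0])

```text
time: 4.72
position: [0.6235, 0.2715, 0.1526]
tool_rot: [0.759, 0.651, 0.002, 0.001]
ft_force: [-0.1, -0.5, 0.4]
grip_width: 0.0869
```

>>> step_arm(slide=[[0,0,0],[0,0,0],[0,0,0],[0,0,0],[0,0,0],[0,0,0],[0,0,0],[0,0,0]], twist=[0,0,0,0,0,0,0,0], jaw=50, force=25)

```text
time: 5.38
position: [0.6218, 0.2714, 0.1497]
tool_rot: [0.759, 0.651, 0.0, 0.0]
ft_force: [0.8, -0.2, 1.5]
grip_width: 0.0578
```

>>> step_arm(slide=[[0,0,-6],[0,0,-10],[0,0,-15],[0,0,-15],[0,0,0],[0,0,0]], twist=[0,0,0,0,0,0])

```text
time: 5.88
position: [0.6222, 0.2716, 0.1969]
tool_rot: [0.759, 0.651, 0.001, 0.001]
ft_force: [-1.1, -0.9, -1.3]
grip_width: 0.0578
```

```bash
python3 go.py .4685 -.026 .150 8.5; python3 - <<'E'
from h import *
a=grab('side','s4')['color'];b=grab('wrist','w4')['color']
cv2.imwrite('pics/c4.png',np.hstack([a[100:360,150:400],b[:260,100:420]]))
E
```

```text
pos [0.6222 0.2716 0.1969] a 81.24 w 0.0578 F [-1.1 -0.9 -1.3] | twist first -17.26 then x -271.6 y -196.0 z 46.9
```

View pics/c4.png

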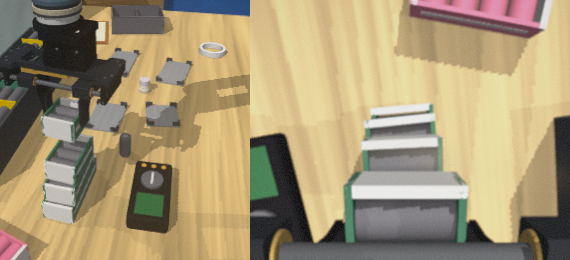

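>>> step_arm(slide=[[0,0,0],[0,0,0],[0,0,0],[-27,-19.6,0],[-27,-19.6,0],[-27,-19.6,0],[-27,-19.6,0],[-27,-19.6,0],[-27,-19.6,0],[-27,-19.6,0],[-27,-19.6,0],[-27,-19.6,20],[-27,-19.6,20],[0,0,20],[0,0,20],[0,0,10],[0,0,0],[0,0,0],[0,0,0]], twist=[-5.8,-5.7,-5.7,0,0,0,0,0,0,0,0,0,0,0,0,0,0,0,0])

```text
time: 7.57
position: [0.4675, -0.0244, 0.1057]
tool_rot: [0.653, 0.757, 0.0, 0.0]
ft_force: [0.5, 0.1, -1.5]
grip_width: 0.0576
```

```bash
python3 go.py .4685 -.025 .0415 8.5; python3 - <<'E'
from h import *
b=grab('wrist','w5')
E
```

```text
pos [ 0.4675 -0.0244  0.1057] a 98.45 w 0.0576 F [ 0.5  0.1 -1.5] | twist first -0.05 then x -0.7 y 0.9 z 64.2
```

View pics/w5.png

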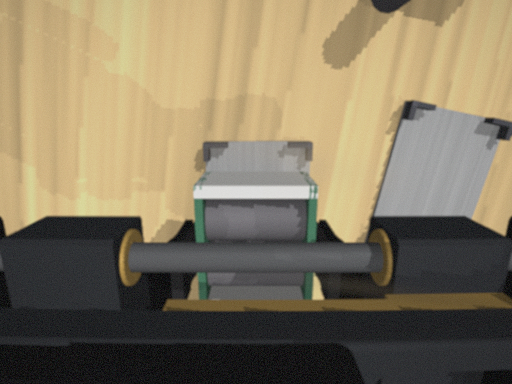

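>>> step_arm(slide=[[0,0,15],[0,0,15],[0,0,15],[0,0,12],[0,0,3],[0,0,1],[0,0,1],[0,0,0],[0,0,0],[0,0,0]], twist=[0,0,0,0,0,0,0,0,0,0])

```text
time: 8.45
position: [0.4677, -0.0246, 0.0442]
tool_rot: [0.653, 0.757, 0.0, 0.001]
ft_force: [-0.3, 0.3, -0.9]
grip_width: 0.0579
```

```bash
python3 go.py .4685 -.025 .041 8.5; python3 - <<'E'
from h import *
grab('side','s5')
E
```

```text
pos [ 0.4677 -0.0246  0.0442] a 98.44 w 0.0579 F [-0.3  0.3 -0.9] | twist first -0.06 then x -0.5 y 0.7 z 3.2
```

>>> step_arm(slide=[[0,0,0.7],[0,0,0.7],[0,0,0.7],[0,0,0],[0,0,0]], twist=[0,0,0,0,0])

```text
time: 8.92
position: [0.4672, -0.0245, 0.0414]
tool_rot: [0.653, 0.757, -0.0, -0.0]
ft_force: [0.0, -0.3, -1.6]
grip_width: 0.0582
```

>>> step_arm(slide=[[0,0,0.7],[0,0,0],[0,0,0]], twist=[0,0,0])

```text
time: 9.17
position: [0.4672, -0.0245, 0.0407]
tool_rot: [0.653, 0.757, -0.0, -0.0]
ft_force: [0.5, -0.2, -1.2]
grip_width: 0.0578
```

>>> step_arm(slide=[[0,0,0.6],[0,0,0],[0,0,0]], twist=[0,0,0])

```text
time: 9.42
position: [0.4672, -0.0245, 0.0401]
tool_rot: [0.653, 0.757, -0.0, -0.0]
ft_force: [-0.3, 1.4, -1.7]
grip_width: 0.0577
```

>>> step_arm(slide=[[0,0,0.6],[0,0,0],[0,0,0]], twist=[0,0,0])

```text
time: 9.67
position: [0.4673, -0.0245, 0.0397]
tool_rot: [0.653, 0.757, 0.0, 0.0]
ft_force: [0.2, -0.7, 1.1]
grip_width: 0.0579
```

>>> step_arm(slide=[[0,0,0.3],[0,0,0],[0,0,0]], twist=[0,0,0])

```text
time: 9.92
position: [0.4673, -0.0245, 0.0397]
tool_rot: [0.653, 0.757, 0.0, 0.0]
ft_force: [-0.1, 0.2, 4.5]
grip_width: 0.0578
```

>>> step_arm(slide=[[0,0,0],[0,0,0],[0,0,0],[0,0,0],[0,0,0],[0,0,0],[0,0,-10],[0,0,-25],[0,0,-40],[0,0,-40],[0,0,-30],[0,0,0],[0,0,0]], twist=[0,0,0,0,0,0,0,0,0,0,0,0,0], jaw=87)

```text
time: 11.0
position: [0.4683, -0.0248, 0.1866]
tool_rot: [0.653, 0.757, 0.001, 0.003]
ft_force: [0.1, -0.7, -0.2]
grip_width: 0.0869
```

```bash
python3 go.py .6216 .272 .113 -6.3; python3 - <<'E'
from meas import *
c=grab('wrist','w6');plates(c)
topface(c,.042,x=(.41,.53),y=(-.09,.04),tol=.004)
a=grab('scene','sc6')
topface(a,.041,x=(.41,.53),y=(-.09,.04),tol=.004)
topface(a,.112,x=(.57,.68),y=(.2,.36),tol=.004)
cv2.imwrite('pics/c6.png',np.hstack([a['color'][100:360,150:400],c['color'][:260]]))
E
```

```text
pos [ 0.4683 -0.0248  0.1866] a 98.45 w 0.0869 F [ 0.1 -0.7 -0.2] | twist first 14.75 then x 311.8 y 119.8 z 73.6
0.042 1139 ((467.5978698730469, -24.862003326416016), (57.2021598815918, 68.0011978149414), 8.441125869750977) 0.04153981394464762
0.041 56 ((471.6328430175781, -20.310245513916016), (59.84748840332031, 64.80274200439453), 7.746446132659912) 0.03993746998863451
0.112 232 ((622.5225219726562, 275.12689208984375), (93.35738372802734, 61.03433609008789), 84.5115737915039) 0.11134925210726077
```

View pics/c6.png

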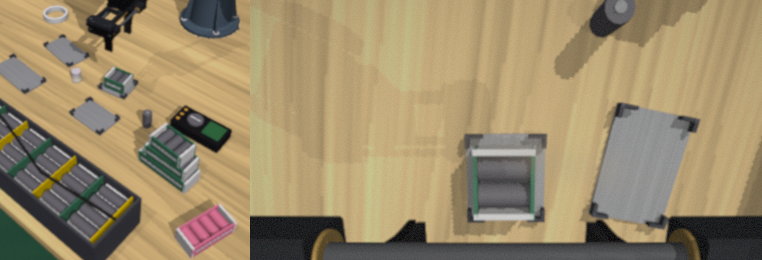

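>>> step_arm(slide=[[0,0,-10],[0,0,-10],[0,0,-10],[32,15,-5],[32,15,-5],[32,15,-5],[32,15,-5],[32,15,-5],[32,15,-5],[32,15,0],[20,15,0],[0,0,0],[0,0,0],[0,0,0]], twist=[4.9,4.9,4.9,0,0,0,0,0,0,0,0,0,0,0])

```text
time: 12.27
position: [0.6116, 0.2043, 0.2419]
tool_rot: [0.745, 0.667, -0.002, -0.001]
ft_force: [-0.2, 0.3, -0.3]
grip_width: 0.0869
```

```bash
python3 - <<'E'
from meas import *
c=grab('wrist','w7')
for z in (.114,.076,.038): topface(c,z-.0005,x=(.55,.7),y=(.17,.38),tol=.004)
E
python3 go.py .6216 .272 .112 -6.3
```

```text
0.1135 1755 ((621.2183837890625, 271.7799072265625), (93.17782592773438, 57.56769943237305), 83.91835021972656) 0.11357913912014012
0.0755 718 ((622.4895629882812, 273.3649597167969), (120.93408203125, 57.714027404785156), 87.0254898071289) 0.0755077560265533
0.0375 303 ((624.029296875, 269.27813720703125), (147.60552978515625, 56.439964294433594), 86.23088073730469) 0.03758936214462977
pos [0.6117 0.2039 0.2425] a 83.7 w 0.0868 F [1.  0.2 0.5] | twist first 0.0 then x 68.7 y 2.4 z 130.5
```

>>> step_arm(slide=[[34,1,20],[34.5,1,20],[0,0,30],[0,0,0],[0,0,0],[0,0,0]], twist=[0,0,0,0,0,0])

```text
time: 12.82
position: [0.6229, 0.2714, 0.1752]
tool_rot: [0.745, 0.667, 0.0, 0.0]
ft_force: [0.2, 0.1, 0.7]
grip_width: 0.0868
```

```bash
python3 go.py .6213 .2718 .1125 -6.2
```

```text
pos [0.6229 0.2714 0.1752] a 83.64 w 0.0868 F [0.2 0.1 0.7] | twist first -0.16 then x 0.2 y -1.6 z 62.7
```

>>> step_arm(slide=[[0,-1.3,20],[0,0,20],[0,0,15],[0,0,7],[0,0,0],[0,0,0],[0,0,0]], twist=[0,0,0,0,0,0,0])

```text
time: 13.4
position: [0.6227, 0.2728, 0.1143]
tool_rot: [0.745, 0.667, 0.002, 0.001]
ft_force: [-0.8, 0.4, 0.3]
grip_width: 0.0872
```

>>> step_arm(slide=[[0,0,0],[0,0,0],[0,0,0],[0,0,0],[0,0,0],[0,0,0],[0,0,0],[0,0,0]], twist=[0,0,0,0,0,0,0,0], jaw=50, force=28)

```text
time: 14.07
position: [0.6213, 0.2731, 0.1123]
tool_rot: [0.745, 0.667, 0.0, -0.0]
ft_force: [-0.2, 0.1, 0.6]
grip_width: 0.058
```

```bash
python3 go.py .6213 .2718 .1125 -6.2
```

```text
pos [0.6213 0.2731 0.1123] a 83.74 w 0.058 F [-0.2  0.1  0.6] | twist first -0.06 then x -1.2 y 0.1 z -0.2
```

>>> step_arm(slide=[[0,0,-6],[0,0,-10],[0,0,-15],[0,0,-15],[0,0,-15],[0,0,0],[0,0,0],[0,0,0]], twist=[0,0,0,0,0,0,0,0])

```text
time: 14.73
position: [0.6208, 0.2728, 0.1728]
tool_rot: [0.745, 0.667, -0.001, -0.0]
ft_force: [-0.6, 0.7, -2.4]
grip_width: 0.0578
```

```bash
python3 go.py .607 .007 .1 -2.4; python3 - <<'E'
from h import *
a=grab('side','s8')['color'];b=grab('wrist','w8')['color']
cv2.imwrite('pics/c8.png',np.hstack([a[100:360,150:400],b[:260,100:420]]))
E
```

```text
pos [0.6208 0.2728 0.1728] a 83.74 w 0.0578 F [-0.6  0.7 -2.4] | twist first -3.86 then x -266.1 y -2.6 z 72.8
```

View pics/c8.png

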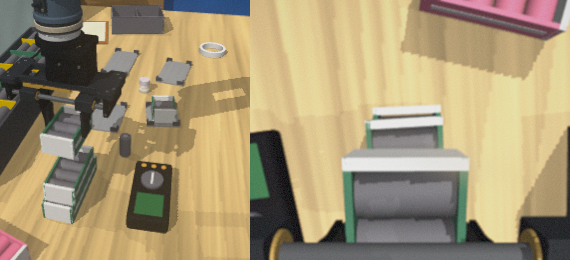

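>>> step_arm(slide=[[0,0,0],[-33.2,-0.3,0],[-33.2,-0.3,0],[-33.2,-0.3,0],[-33.2,-0.3,0],[-33.2,-0.3,0],[-33.2,-0.3,0],[-33.2,-0.4,10],[-33.2,-0.4,15],[0,0,20],[0,0,20],[0,0,0],[0,0,0],[0,0,0]], twist=[-3.9,0,0,0,0,0,0,0,0,0,0,0,0,0])

```text
time: 16.0
position: [0.6082, 0.008, 0.1085]
tool_rot: [0.721, 0.693, 0.0, 0.0]
ft_force: [0.6, -0.6, -1.9]
grip_width: 0.0577
```

```bash
python3 go.py .607 .007 .040 -2.4; python3 - <<'E'
from h import *
b=grab('wrist','w9')
E
```

```text
pos [0.6082 0.008  0.1085] a 87.67 w 0.0577 F [ 0.6 -0.6 -1.9] | twist first 0.07 then x -1.0 y -1.1 z 68.5
```

View pics/w9.png

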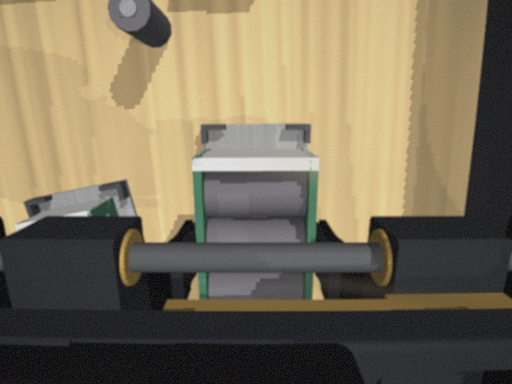

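>>> step_arm(slide=[[-1,-0.6,18],[0,0,18],[0,0,16],[0,0,10],[0,0,3],[0,0,1],[0,0,0],[0,0,0],[0,0,0]], twist=[0,0,0,0,0,0,0,0,0])

```text
time: 16.8
position: [0.608, 0.0067, 0.0433]
tool_rot: [0.722, 0.692, 0.001, 0.001]
ft_force: [0.8, -1.0, -1.2]
grip_width: 0.0575
```

>>> step_arm(slide=[[0,0,0.7],[0,0,0],[0,0,0]], twist=[0,0,0])

```text
time: 17.05
position: [0.6072, 0.0067, 0.0418]
tool_rot: [0.722, 0.692, 0.0, 0.0]
ft_force: [0.4, -0.3, -1.1]
grip_width: 0.0577
```

>>> step_arm(slide=[[0,0,0.7],[0,0,0],[0,0,0]], twist=[0,0,0])

```text
time: 17.3
position: [0.6071, 0.0067, 0.0408]
tool_rot: [0.722, 0.692, -0.0, -0.0]
ft_force: [0.6, 0.3, -1.7]
grip_width: 0.0578
```

>>> step_arm(slide=[[0,0,0.6],[0,0,0],[0,0,0]], twist=[0,0,0])

```text
time: 17.55
position: [0.6072, 0.0067, 0.0403]
tool_rot: [0.722, 0.692, 0.0, 0.0]
ft_force: [-0.3, 0.0, -0.0]
grip_width: 0.0574
```

>>> step_arm(slide=[[0,0,0.4],[0,0,0],[0,0,0]], twist=[0,0,0])

```text
time: 17.8
position: [0.6072, 0.0067, 0.0403]
tool_rot: [0.722, 0.692, 0.0, 0.0]
ft_force: [-0.5, -0.3, 4.4]
grip_width: 0.0581
```

Contact. Release, rise, check.

>>> step_arm(slide=[[0,0,0],[0,0,0],[0,0,0],[0,0,0],[0,0,0],[0,0,0],[0,0,-10],[0,0,-25],[0,0,-40],[0,0,-40],[0,0,-40],[0,0,0],[0,0,0]], twist=[0,0,0,0,0,0,0,0,0,0,0,0,0], jaw=87)

```text
time: 18.88
position: [0.6091, 0.0065, 0.1988]
tool_rot: [0.721, 0.692, 0.002, 0.003]
ft_force: [-0.3, 0.2, -0.9]
grip_width: 0.0869
```

```bash
python3 - <<'E'
from meas import *
c=grab('wrist','w10')
topface(c,.0415,x=(.55,.67),y=(-.08,.08),tol=.004)
E
python3 go.py .6225 .205 .22 -3.0
```

```text
0.0415 1191 ((607.46142578125, 5.050060272216797), (92.97551727294922, 57.13853454589844), 87.77120208740234) 0.04160028494671919
pos [0.6074 0.0067 0.1964] a 87.65 w 0.0867 F [-0.4 -0.3 -0.1] | twist first 0.65 then x 198.8 y 4.7 z -23.6
```

View pics/w10.png

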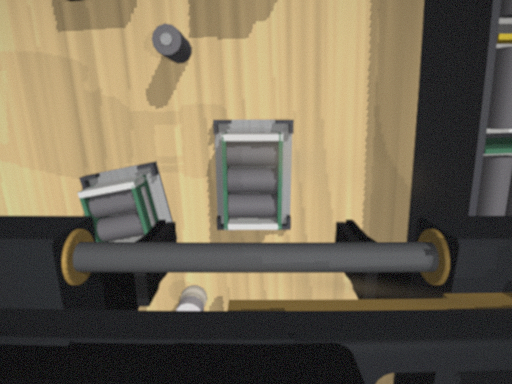

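>>> step_arm(slide=[[33,0.8,-4],[33,0.8,-4],[33,0.8,-4],[33,0.8,-4],[33,0.8,-4],[33,0.8,-4],[0,0,0],[0,0,0],[0,0,0]], twist=[0.6,0,0,0,0,0,0,0,0])

```text
time: 19.68
position: [0.6205, 0.2039, 0.2169]
tool_rot: [0.725, 0.689, -0.002, -0.001]
ft_force: [-0.1, -0.7, 0.7]
grip_width: 0.0873
```

```bash
python3 - <<'E'
from meas import *
c=grab('wrist','w11')
for z in (.076,.038): topface(c,z-.0005,x=(.55,.7),y=(.17,.38),tol=.004)
E
python3 go.py .6225 .2725 .0745 -3.1
```

```text
0.0755 1962 ((622.81640625, 273.6444091796875), (120.97898864746094, 57.735862731933594), 87.31974029541016) 0.0756124185353956
0.0375 318 ((623.59423828125, 269.6994934082031), (147.68377685546875, 55.53510284423828), 86.64240264892578) 0.03759518673099199
pos [0.6208 0.2032 0.2172] a 87.01 w 0.087 F [-0.8  0.3 -0.1] | twist first 0.11 then x 69.3 y -2.1 z 142.7
```

View pics/w11.png

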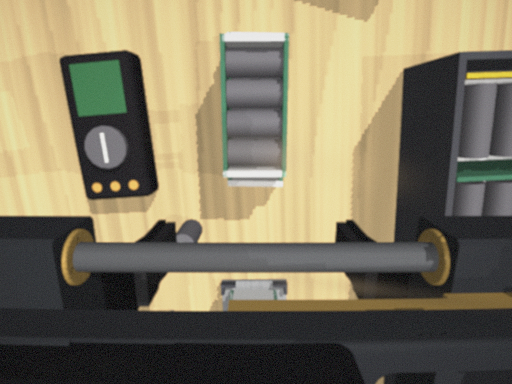

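>>> step_arm(slide=[[35,-1,20],[35,-1,20],[0,0,30],[0,0,20],[0,0,0],[0,0,0],[0,0,0]], twist=[0,0,0,0,0,0,0])

```text
time: 20.32
position: [0.6245, 0.2731, 0.1298]
tool_rot: [0.726, 0.688, 0.001, 0.0]
ft_force: [0.5, 0.7, 0.5]
grip_width: 0.0868
```

```bash
python3 go.py .6227 .2735 .0745 -2.7
```

```text
pos [0.6245 0.2731 0.1298] a 86.93 w 0.0868 F [0.5 0.7 0.5] | twist first -0.37 then x 0.3 y -1.8 z 55.3
```

>>> step_arm(slide=[[0,-1.3,20],[0,0,18],[0,0,12],[0,0,4],[0,0,0],[0,0,0],[0,0,0]], twist=[-0.3,0,0,0,0,0,0])

```text
time: 20.9
position: [0.6232, 0.2744, 0.0763]
tool_rot: [0.723, 0.69, 0.001, 0.001]
ft_force: [-0.5, 0.1, -0.6]
grip_width: 0.0866
```

>>> step_arm(slide=[[0,0,0],[0,0,0],[0,0,0],[0,0,0],[0,0,0],[0,0,0],[0,0,0],[0,0,0]], twist=[0,0,0,0,0,0,0,0], jaw=50, force=32)

```text
time: 21.57
position: [0.6223, 0.2744, 0.075]
tool_rot: [0.723, 0.69, 0.0, 0.0]
ft_force: [0.9, 0.2, 0.6]
grip_width: 0.0579
```

>>> step_arm(slide=[[0,0,-6],[0,0,-10],[0,0,-15],[0,0,-20],[0,0,-20],[0,0,0],[0,0,0],[0,0,0]], twist=[0,0,0,0,0,0,0,0])

```text
time: 22.23
position: [0.6213, 0.2741, 0.1451]
tool_rot: [0.723, 0.69, -0.001, -0.0]
ft_force: [-0.1, 0.2, -3.9]
grip_width: 0.0578
```

```bash
python3 go.py .4502 -.2665 .14 -9.7; python3 - <<'E'
from h import *
a=grab('side','s12')['color'];b=grab('wrist','w12')['color']
cv2.imwrite('pics/c12.png',np.hstack([a[100:360,150:400],b[:260,100:420]]))
E
```

```text
pos [0.6213 0.2741 0.1451] a 87.34 w 0.0578 F [-0.1  0.2 -3.9] | twist first 7.04 then x -561.7 y -77.5 z 5.1
```

View pics/c12.png

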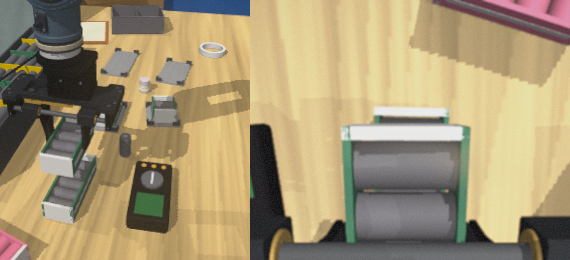

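>>> step_arm(slide=[[0,0,-15],[0,0,-10],[-33,-4.6,0],[-33,-4.6,0],[-33,-4.6,0],[-33,-4.6,0],[-33,-4.6,0],[-33,-4.6,0],[-33,-4.6,0],[-33,-4.6,0],[-33,-4.6,0],[-33,-4.6,0],[-33,-4.6,0],[-33,-4.6,0],[-33,-4.6,0],[-33,-4.5,0],[-33,-4.5,0],[-33,-4.5,0],[-33,-4.2,0]], twist=[3.5,3.5,0,0,0,0,0,0,0,0,0,0,0,0,0,0,0,0,0])

```text
time: 23.92
position: [0.4503, -0.2668, 0.1699]
tool_rot: [0.764, 0.645, -0.0, -0.001]
ft_force: [0.6, -0.1, -3.4]
grip_width: 0.0575
```

>>> step_arm(slide=[[0,0,15],[0,0,20],[0,0,20],[0,0,10],[0,0,0],[0,0,0],[0,0,0]], twist=[0,0,0,0,0,0,0])

```text
time: 24.5
position: [0.4522, -0.2659, 0.1063]
tool_rot: [0.764, 0.645, 0.0, 0.001]
ft_force: [1.0, 0.3, -3.5]
grip_width: 0.0577
```

```bash
python3 go.py .4502 -.266 .040 -9.7; python3 - <<'E'
from h import *
b=grab('wrist','w13')
E
```

```text
pos [ 0.4522 -0.2659  0.1063] a 80.36 w 0.0577 F [ 1.   0.3 -3.5] | twist first 0.06 then x -0.4 y -1.9 z 66.3
```

View pics/w13.png

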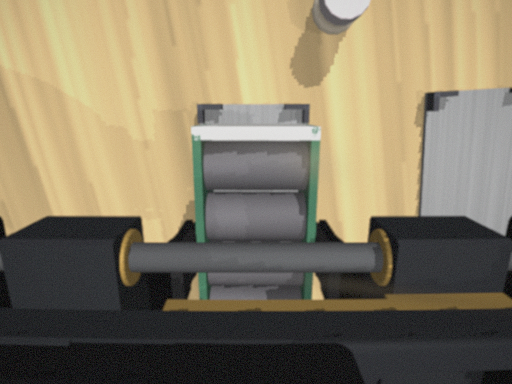

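```bash
python3 - <<'E'
from h import *
c=load('w13')
e=onplane(c,[[197,104],[310,104]],.014)[:,:2].mean(0)
t=np.radians(90-9.7);X=np.array([np.cos(t),np.sin(t)])
print('bay ctr from far lug edge',e-X*.073)
m=onplane(c,[[192,126],[320,126]],.104)[:,:2].mean(0); 
print('mod ctr',m-X*.061)
E
```

```text
bay ctr from far lug edge [ 0.45058623 -0.2662469 ]
mod ctr [ 0.45217333 -0.2665152 ]
```

Consistent. Lower.

>>> step_arm(slide=[[0,-1.5,18],[0,0,18],[0,0,16],[0,0,9],[0,0,1.5],[0,0,1],[0,0,0],[0,0,0],[0,0,0]], twist=[0,0,0,0,0,0,0,0,0])

```text
time: 25.3
position: [0.4506, -0.2659, 0.0432]
tool_rot: [0.764, 0.645, 0.0, 0.001]
ft_force: [0.0, 0.5, -2.8]
grip_width: 0.0577
```

>>> step_arm(slide=[[0,0,0.6],[0,0,0],[0,0,0]], twist=[0,0,0])

```text
time: 25.55
position: [0.4502, -0.2656, 0.042]
tool_rot: [0.764, 0.645, 0.0, 0.0]
ft_force: [1.3, -0.5, -2.5]
grip_width: 0.058
```

>>> step_arm(slide=[[0,0,0.6],[0,0,0],[0,0,0]], twist=[0,0,0])

```text
time: 25.8
position: [0.4501, -0.2655, 0.0411]
tool_rot: [0.764, 0.645, -0.0, -0.0]
ft_force: [0.6, 0.3, -2.8]
grip_width: 0.0578
```

>>> step_arm(slide=[[0,0,0.5],[0,0,0],[0,0,0]], twist=[0,0,0])

```text
time: 26.05
position: [0.4501, -0.2655, 0.0409]
tool_rot: [0.764, 0.645, 0.0, 0.0]
ft_force: [-0.3, 0.3, 1.8]
grip_width: 0.0577
```

>>> step_arm(slide=[[0,0,0.4],[0,0,0],[0,0,0]], twist=[0,0,0])

```text
time: 26.3
position: [0.4501, -0.2655, 0.0409]
tool_rot: [0.764, 0.645, -0.0, 0.0]
ft_force: [-0.7, -0.0, 5.6]
grip_width: 0.0579
```

>>> step_arm(slide=[[0,0,0],[0,0,0],[0,0,0],[0,0,0],[0,0,0],[0,0,0],[0,0,-10],[0,0,-25],[0,0,-40],[0,0,-40],[0,0,-40],[0,0,-20],[0,0,0],[0,0,0]], twist=[0,0,0,0,0,0,0,0,0,0,0,0,0,0], jaw=87)

```text
time: 27.47
position: [0.4505, -0.2658, 0.2172]
tool_rot: [0.764, 0.645, 0.0, 0.002]
ft_force: [0.6, -0.3, -1.0]
grip_width: 0.0871
```

```bash
python3 - <<'E'
from meas import *
c=grab('wrist','w14')
topface(c,.0415,x=(.38,.53),y=(-.37,-.17),tol=.004)
E
python3 go.py .625 -.345 .3 -5.6
```

```text
0.0415 1204 ((450.3102722167969, -266.5755920410156), (119.61265563964844, 57.133888244628906), 80.20755767822266) 0.041593842773788636
pos [ 0.4497 -0.2651  0.2156] a 80.34 w 0.0871 F [ 0.  -0.4 -0.6] | twist first -4.06 then x -62.4 y 182.2 z -84.4
```

View pics/w14.png

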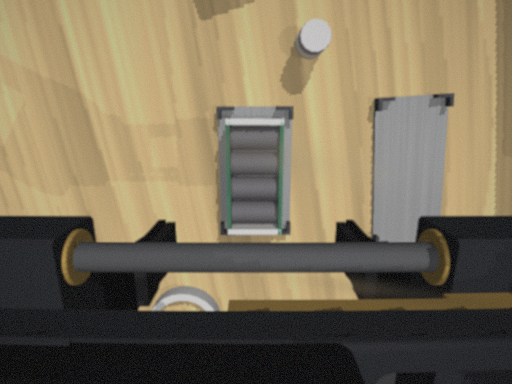

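>>> step_arm(slide=[[-10,30,-14],[-10,30,-14],[-10,30,-14],[-10,30,-14],[-10,30,-14],[-10,30,-14],[0,0,0],[0,0,0],[0,0,0]], twist=[-4,0,0,0,0,0,0,0,0])

```text
time: 28.27
position: [0.6208, -0.3438, 0.296]
tool_rot: [0.741, 0.671, -0.001, -0.003]
ft_force: [-0.7, 0.5, -0.4]
grip_width: 0.0868
```

```bash
python3 - <<'E'
from meas import *
c=grab('wrist','w15');plates(c);plates(c,rows=260)
E
python3 go.py .6235 .205 .2 -3.7
```

```text
(225, 59, 65, 133) c 626.0 -297.0 size 175.3 83.4 yaw -5.41
(88, 59, 70, 115) c 447.2 -265.5 size 148.1 91.1 yaw -9.29
(225, 59, 65, 133) c 626.0 -297.0 size 175.3 83.4 yaw -5.41
(88, 59, 70, 115) c 447.2 -265.5 size 148.1 91.1 yaw -9.29
pos [ 0.6205 -0.3437  0.2964] a 84.33 w 0.0868 F [-0.5 -0.  -1.2] | twist first -1.97 then x 547.8 y -32.4 z 96.4
```

View pics/w15.png

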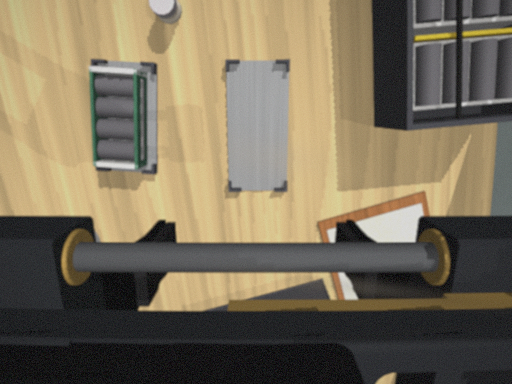

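>>> step_arm(slide=[[34,-2,5],[34,-2,5],[34,-2,5],[34,-2,5],[34,-2,5],[34,-2,5],[34,-2,5],[34,-2,5],[34,-2,5],[34,-2,5],[34,-2,5],[34,-2,5],[34,-2,5],[34,-2,5],[34,-2,5],[34,-2,5],[0,0,0],[0,0,0],[0,0,0]], twist=[-2,0,0,0,0,0,0,0,0,0,0,0,0,0,0,0,0,0,0])

```text
time: 29.9
position: [0.6249, 0.1994, 0.2186]
tool_rot: [0.729, 0.684, -0.001, -0.0]
ft_force: [0.6, -1.2, 0.4]
grip_width: 0.0873
```

```bash
python3 - <<'E'
from meas import *
c=grab('wrist','w16')
for z in (.038,): topface(c,z-.0005,x=(.55,.7),y=(.17,.38),tol=.004)
E
python3 go.py .6236 .2697 .0365 -3.5
```

```text
0.0375 1623 ((623.9446411132812, 269.5060119628906), (147.8119659423828, 57.460296630859375), 86.14694213867188) 0.03758185341866316
pos [0.6254 0.1988 0.219 ] a 86.29 w 0.087 F [0.4 0.1 0.2] | twist first -0.21 then x 70.7 y -6.2 z 182.5
```

View pics/w16.png

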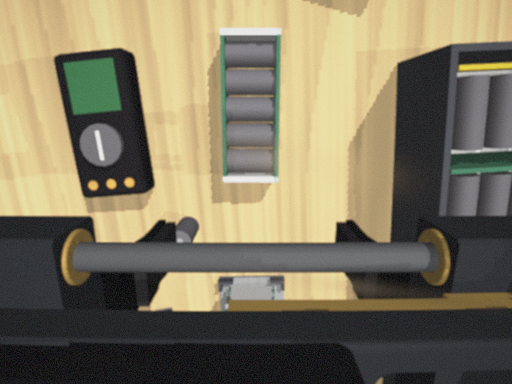

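>>> step_arm(slide=[[35.3,-3,20],[35.3,-3,30],[0,0,40],[0,0,37],[0,0,0],[0,0,0],[0,0,0]], twist=[0,0,0,0,0,0,0])

```text
time: 30.53
position: [0.6266, 0.2661, 0.0972]
tool_rot: [0.73, 0.683, 0.001, 0.001]
ft_force: [0.8, 0.2, 1.0]
grip_width: 0.0868
```

```bash
python3 go.py .6239 .2695 .0365 -3.8
```

```text
pos [0.6266 0.2661 0.0972] a 86.23 w 0.0868 F [0.8 0.2 1. ] | twist first 0.03 then x 3.2 y -2.9 z 60.7
```

>>> step_arm(slide=[[2.5,-2,20],[0,0,20],[0,0,14],[0,0,5],[0,0,0],[0,0,0],[0,0,0]], twist=[0,0,0,0,0,0,0])

```text
time: 31.12
position: [0.6244, 0.27, 0.038]
tool_rot: [0.729, 0.684, 0.001, 0.001]
ft_force: [-0.7, 0.4, 0.2]
grip_width: 0.0872
```

>>> step_arm(slide=[[0,0,0],[0,0,0],[0,0,0],[0,0,0],[0,0,0],[0,0,0],[0,0,0],[0,0,0]], twist=[0,0,0,0,0,0,0,0], jaw=50, force=35)

```text
time: 31.78
position: [0.6234, 0.2699, 0.0364]
tool_rot: [0.729, 0.684, 0.0, 0.0]
ft_force: [1.4, 0.5, -0.3]
grip_width: 0.0575
```

>>> step_arm(slide=[[0,0,-6],[0,0,-10],[0,0,-20],[0,0,-25],[0,0,-25],[0,0,-25],[0,0,0],[0,0,0],[0,0,0]], twist=[0,0,0,0,0,0,0,0,0])

```text
time: 32.53
position: [0.6217, 0.2695, 0.146]
tool_rot: [0.729, 0.684, -0.001, -0.001]
ft_force: [-0.0, -0.7, -4.9]
grip_width: 0.0575
```

```bash
python3 go.py .626 -.296 .14 -5.4; python3 - <<'E'
from h import *
a=grab('side','s17')['color'];b=grab('wrist','w17')['color']
cv2.imwrite('pics/c17.png',np.hstack([a[100:360,150:400],b[:260,100:420]]))
E
```

```text
pos [0.6217 0.2695 0.146 ] a 86.34 w 0.0575 F [-0.  -0.7 -4.9] | twist first 1.74 then x -562.5 y 57.5 z 6.0
```

View pics/c17.png

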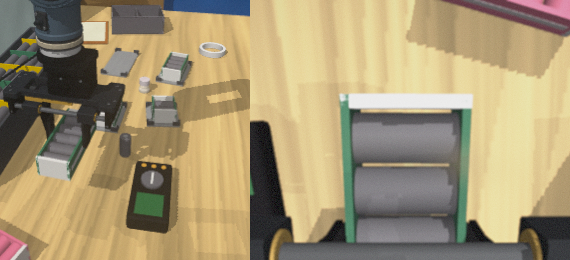

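>>> step_arm(slide=[[0,0,-10],[-33.1,3.4,0],[-33.1,3.4,0],[-33.1,3.4,0],[-33.1,3.4,0],[-33.1,3.4,0],[-33.1,3.4,0],[-33.1,3.4,0],[-33.1,3.4,0],[-33.1,3.4,0],[-33.1,3.4,0],[-33.1,3.4,0],[-33.1,3.4,0],[-33.1,3.4,0],[-33.1,3.4,0],[-33.1,3.4,0],[-33.1,3.4,0],[-33.1,3.4,0]], twist=[1.8,0,0,0,0,0,0,0,0,0,0,0,0,0,0,0,0,0])

```text
time: 34.13
position: [0.6258, -0.2968, 0.1549]
tool_rot: [0.74, 0.673, -0.0, -0.002]
ft_force: [0.7, -0.5, -4.5]
grip_width: 0.0578
```

>>> step_arm(slide=[[0,0,15],[0,0,20],[0,0,15],[0,0,0],[0,0,0],[0,0,0]], twist=[0,0,0,0,0,0])

```text
time: 34.63
position: [0.6272, -0.2957, 0.107]
tool_rot: [0.74, 0.673, -0.0, -0.0]
ft_force: [0.4, -0.9, -2.8]
grip_width: 0.0576
```

```bash
python3 go.py .626 -.2965 .0405 -5.4; python3 - <<'E'
from h import *
b=grab('wrist','w18')
E
```

```text
pos [ 0.6272 -0.2957  0.107 ] a 84.55 w 0.0576 F [ 0.4 -0.9 -2.8] | twist first -0.05 then x -0.9 y -1.2 z 66.5
```

View pics/w18.png

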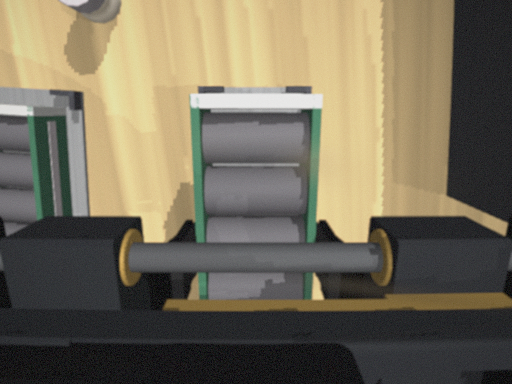

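>>> step_arm(slide=[[-0.8,-1,18],[0,0,18],[0,0,16],[0,0,8],[0,0,2.5],[0,0,1],[0,0,0],[0,0,0],[0,0,0]], twist=[0,0,0,0,0,0,0,0,0])

```text
time: 35.43
position: [0.6268, -0.297, 0.0451]
tool_rot: [0.74, 0.673, 0.0, 0.001]
ft_force: [0.4, -0.0, -4.5]
grip_width: 0.0577
```

>>> step_arm(slide=[[0,0,0.6],[0,0,0],[0,0,0]], twist=[0,0,0])

```text
time: 35.68
position: [0.6261, -0.2966, 0.0435]
tool_rot: [0.74, 0.673, 0.0, 0.0]
ft_force: [-0.3, 0.4, -4.0]
grip_width: 0.0577
```

>>> step_arm(slide=[[0,0,0.6],[0,0,0],[0,0,0]], twist=[0,0,0])

```text
time: 35.93
position: [0.6259, -0.2965, 0.0425]
tool_rot: [0.74, 0.673, -0.0, -0.0]
ft_force: [-0.2, 0.6, -3.7]
grip_width: 0.0575
```

>>> step_arm(slide=[[0,0,0.7],[0,0,0],[0,0,0]], twist=[0,0,0])

```text
time: 36.18
position: [0.6259, -0.2965, 0.0418]
tool_rot: [0.74, 0.673, -0.0, -0.0]
ft_force: [-0.5, -0.4, -4.6]
grip_width: 0.0579
```

>>> step_arm(slide=[[0,0,0.6],[0,0,0],[0,0,0]], twist=[0,0,0])

```text
time: 36.43
position: [0.626, -0.2965, 0.0412]
tool_rot: [0.74, 0.673, -0.0, -0.0]
ft_force: [0.8, 0.1, -4.0]
grip_width: 0.0581
```

>>> step_arm(slide=[[0,0,0.5],[0,0,0],[0,0,0]], twist=[0,0,0])

```text
time: 36.68
position: [0.626, -0.2965, 0.0408]
tool_rot: [0.74, 0.673, -0.0, -0.0]
ft_force: [-0.2, -0.3, -4.4]
grip_width: 0.0576
```

>>> step_arm(slide=[[0,0,0.5],[0,0,0],[0,0,0]], twist=[0,0,0])

```text
time: 36.93
position: [0.6261, -0.2966, 0.0405]
tool_rot: [0.74, 0.673, 0.0, 0.0]
ft_force: [0.1, -0.8, -3.6]
grip_width: 0.0579
```

>>> step_arm(slide=[[0,0,0.5],[0,0,0],[0,0,0]], twist=[0,0,0])

```text
time: 37.18
position: [0.6261, -0.2966, 0.0404]
tool_rot: [0.74, 0.673, 0.0, 0.0]
ft_force: [-1.6, 1.8, 0.9]
grip_width: 0.0578
```

>>> step_arm(slide=[[0,0,0.4],[0,0,0],[0,0,0]], twist=[0,0,0])

```text
time: 37.43
position: [0.6261, -0.2966, 0.0404]
tool_rot: [0.74, 0.673, 0.0, 0.0]
ft_force: [-1.5, 1.4, 5.3]
grip_width: 0.0573
```

>>> step_arm(slide=[[0,0,0],[0,0,0],[0,0,0],[0,0,0],[0,0,0],[0,0,0],[0,0,-10],[0,0,-25],[0,0,-40],[0,0,-40],[0,0,-40],[0,0,-40],[0,0,0],[0,0,0],[0,0,0]], twist=[0,0,0,0,0,0,0,0,0,0,0,0,0,0,0], jaw=87)

```text
time: 38.68
position: [0.6256, -0.2963, 0.235]
tool_rot: [0.74, 0.673, 0.0, 0.0]
ft_force: [-0.3, -0.1, -1.1]
grip_width: 0.0872
```

>>> step_arm(slide=[[-20,0,-20],[-20,0,-20],[-20,0,-20],[0,0,0],[0,0,0],[0,0,0]], twist=[0,0,0,0,0,0])

```text
time: 39.18
position: [0.6192, -0.3549, 0.2916]
tool_rot: [0.74, 0.673, -0.0, -0.003]
ft_force: [0.1, 0.7, -0.2]
grip_width: 0.0871
```

```bash
python3 - <<'E'
from meas import *
c=grab('wrist','w19')
topface(c,.0415,x=(.55,.7),y=(-.4,-.2),tol=.004)
topface(c,.0415,x=(.38,.53),y=(-.37,-.17),tol=.004)
a=grab('scene','sc19')['color'];b=grab('side','s19')['color']
for t in('scene0','sc19','side0','s19'):
    q=load(t);P=cloud(q);ok=q['depth']>0;print(t)
    for nm,x,y,z in (('cell',(.5,.57),(.11,.17),(.03,.06)),('meter',(.4,.53),(.18,.36),(.02,.05)),('white',(.5,.56),(-.17,-.1),(.03,.05))):
        m=ok&(P[...,0]>x[0])&(P[...,0]<x[1])&(P[...,1]>y[0])&(P[...,1]<y[1])&(P[...,2]>z[0])&(P[...,2]<z[1])
        print(nm,m.sum(),np.round(cv2.minAreaRect((P[m][:,:2]*1000).astype(np.float32))[0],1))
cv2.imwrite('pics/c19.png',cv2.resize(np.hstack([a[100:360,120:400],b[100:360,150:400]]),None,fx=1.5,fy=1.5))
E
```

```text
0.0415 1005 ((626.4633178710938, -296.8128967285156), (147.13490295410156, 57.15459442138672), 84.37313842773438) 0.041556939792512015
0.0415 1125 ((450.51715087890625, -266.8472900390625), (121.68721771240234, 58.0107307434082), 80.54717254638672) 0.04143914693599682
scene0
cell 92 [542.1 140. ]
meter 1169 [470.4 264.5]
white 72 [ 533.8 -136.3]
sc19
cell 94 [542.4 139.7]
meter 1319 [470.2 264.4]
white 67 [ 533.2 -136. ]
side0
cell 146 [537.6 138.8]
meter 2421 [467.7 263.8]
white 66 [ 528.5 -137.5]
s19
cell 143 [538.1 139.1]
meter 2425 [467.7 263.8]
white 67 [ 528.  -135.8]
```

View pics/w19.png

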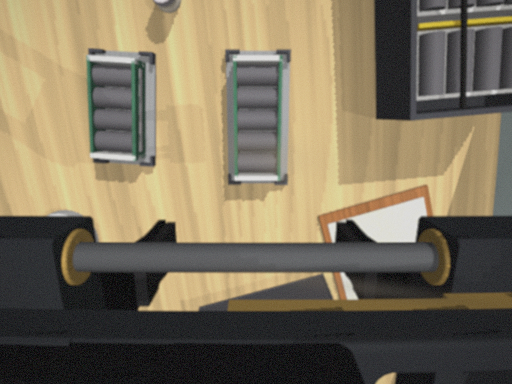

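View pics/c19.png

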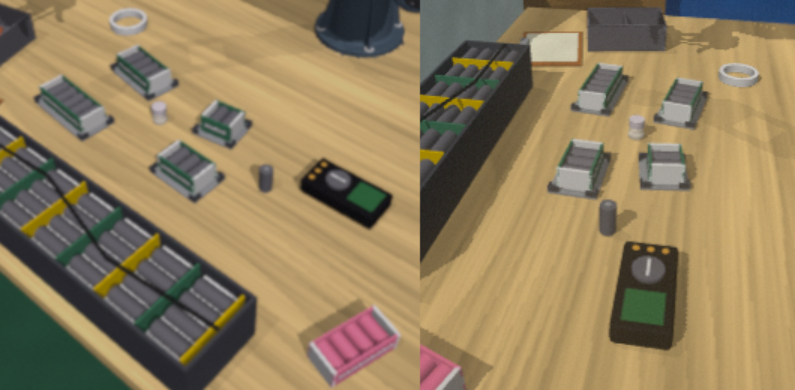

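All four modules are in their bays: the last pictures show each inside its lugs, with the cell at (265,178) and the meter at (345,193) unmoved.

```bash
python3 - <<'E'
from h import *
print(robot.get_obs()['time'],robot.hand_in())
E
```

```text
the job is handed in; nothing more can be done
39.3333 None
```

I took the stack apart from the top down (2, 3, 4, then 5 cells). Each module was lowered into its own bay until the wrist force showed light contact, at most about 6 N, and then released. I handed the job in at 39.3 s with the gripper empty and clear.

**Placement:** with the wrist camera, each module's centre measured within about 1.2 mm of its bay's centre and its angle within about half a degree. All tops were at about 41.5 mm, as they should be lying flat on the 4 mm floor.

**Bystanders:** the meter and the lone cell measured within 0.6 mm of where they started, which is within the noise. I did not touch the pink look-alike.

**Disagreements:** the scene and side cameras differed from the wrist camera by up to about 5 mm, so I used the wrist camera for both the modules and the bays. One check looked wrong: a late plate fit put bay 4 3 mm off in x, because the module already in it distorted its outline. No check failed.

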